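# Square up the jar rack on the grill shelf and test its drop bar

### The job

Get the jar rack ready: bring every jar on the shelf to the rack, standing upright between the end posts, and use the held straightedge to push the whole row into line, flush against the back rail. With the row in line, press the red test button so that the red bar drops fully down in front of the jars, and then lift the bar back up until it stays parked. Finish with every jar still flush against the rail and the straightedge lying flat back along the middle of its rubber mat, and do not disturb the bowl, the grill press or the tongs.

Things in the scene. Friction and masses are not known exactly. Their poses are not given: they have to be found in the camera images.
- jar1: squat amber glass jar with a red screw-top lid, 52 mm diameter, 52 mm tall over the lid, about 0.18 kg; loose; origin at the centre of its underside, z up. May be absent.
- jar2: squat amber glass jar with a green screw-top lid, 52 mm diameter, 52 mm tall over the lid, about 0.18 kg; loose; origin at the centre of its underside, z up. May be absent.
- jar3: squat amber glass jar with a brass-coloured screw-top lid, 52 mm diameter, 52 mm tall over the lid, about 0.18 kg; loose; origin at the centre of its underside, z up. May be absent.
- jar4: squat amber glass jar with a black screw-top lid, 52 mm diameter, 52 mm tall over the lid, about 0.18 kg; loose; origin at the centre of its underside, z up. May be absent.
- jar5: squat amber glass jar with a white screw-top lid, 52 mm diameter, 52 mm tall over the lid, about 0.18 kg; loose; origin at the centre of its underside, z up. May be absent.
- rack: fixed jar rack: blue back rail 400 mm long (along y), 34 mm high, x 0 to 14 mm. Origin at shelf level, middle of the rail's front face; -x points out to the robot, z up. At y = +-182 mm a dark post (56 mm high, x 0 to 22) and a low end stop (12 thick, 20 high, x -45 to 0); inner faces at +-176 mm. Jars stand on the bare shelf between; one touching the rail has its centre at x = -26 mm.
- bar (a joint): red bar on two 85 mm arms (rack y +-194 mm), hinged at rack x 10 mm, 38 mm high, axis along rack y. 0 rad = parked, leaning 10 deg back past upright, stays by its weight; grows swinging forward to the robot; 1.745 = fully down, level, at rack x -75 mm, 38 mm high, before the row: a jar too far out stops it. Beyond 0.18 rad it falls by itself. 0.2 kg, no spring; lifted past upright it parks.
- bar_handle (a point): middle of the bar's dark wooden handle, a round sleeve 20 mm in diameter and 52 mm long, parallel to the rack's y, on the bar's end beyond the +y post (rack y = 230 mm), 85 mm from the hinge line; free room all round. It turns with the bar, so a pinch must let it turn and follow the arc.
- button (a joint): travel of the red test button in m: 0 = up, 0.012 = fully down (spring, about 4.5 N at the bottom). Pressed down past about 9 mm its stem tips the parked bar over and the bar drops; it springs back up when let go.
- button_top (a point): centre of the top face of the red test button, 30 mm in diameter, facing up, 82 mm above the shelf when up, 16 mm proud of its black housing, which stands beyond the rack's -y post (rack y -249 to -201 mm, x -46 to 20 mm, 66 mm high). Pressed straight down.
- straightedge: loose wooden straightedge, 0.25 kg: flat board 90 mm wide (its x), 300 mm long (its y), 10 mm thick, with an upright grip rib along the middle of its top, 16 mm thick (x), 120 mm long (y), from 10 to 56 mm above the underside. Both long edges, 45 mm from the centre line, are ruled pushing edges. Origin at the centre of its underside, z up.
- mat: fixed black rubber mat, the straightedge's place: 130 mm (its x) by 340 mm (its y), 3 mm thick; origin at the centre of its underside, so its top is 3 mm above the shelf. The straightedge lies along it.
- bowl: yellow silicone pinch bowl, 90 mm across, 40 mm high, loose; origin at the centre of its underside. Bystander.
- press: cast aluminium grill press, plate 110 x 180 x 12 mm with a handle to 57 mm high, loose; origin at the centre of its underside. Bystander.
- tongs: stainless tongs lying on the shelf, 290 mm long (along its x), up to 70 mm wide, 26 mm high, loose; origin at shelf level near the middle. Bystander.
Mind the look-alikes: they are no part of the job. What is shaped like the jar3 but purple is not meant.

How it is judged:
On the way, in this order (a step that is already met when the one before it is completed fails the run):
1. all jars stand in line against the back rail, with the held straightedge up against the row (x of jar1 in the frame of rack between -0.034 and 0 m and y of jar1 in the frame of rack between -0.165 and 0.165 m and angle between each of jar1, jar2, jar3, jar4, jar5's own z axis and vertical below 0.15 rad and height (world z) of each of jar1, jar2, jar3, jar4, jar5 below 0.01 m and x of jar2 in the frame of rack between -0.034 and 0 m and y of jar2 in the frame of rack between -0.165 and 0.165 m and x of jar3 in the frame of rack between -0.034 and 0 m and y of jar3 in the frame of rack between -0.165 and 0.165 m and x of jar4 in the frame of rack between -0.034 and 0 m and y of jar4 in the frame of rack between -0.165 and 0.165 m and x of jar5 in the frame of rack between -0.034 and 0 m and y of jar5 in the frame of rack between -0.165 and 0.165 m and distance between the grasp point and straightedge below 0.11 m and height (world z) of straightedge below 0.02 m and x of straightedge in the frame of rack between -0.12 and 0 m and angle between the y axis of straightedge and the y axis of rack, either way round below 0.12 rad), for 0.2 s.
2. with the row in line, the red test button is pressed (x of jar1 in the frame of rack between -0.034 and 0 m and y of jar1 in the frame of rack between -0.165 and 0.165 m and angle between each of jar1, jar2, jar3, jar4, jar5's own z axis and vertical below 0.15 rad and height (world z) of each of jar1, jar2, jar3, jar4, jar5 below 0.01 m and x of jar2 in the frame of rack between -0.034 and 0 m and y of jar2 in the frame of rack between -0.165 and 0.165 m and x of jar3 in the frame of rack between -0.034 and 0 m and y of jar3 in the frame of rack between -0.165 and 0.165 m and x of jar4 in the frame of rack between -0.034 and 0 m and y of jar4 in the frame of rack between -0.165 and 0.165 m and x of jar5 in the frame of rack between -0.034 and 0 m and y of jar5 in the frame of rack between -0.165 and 0.165 m and value of joint button above 0.006 m).
3. the bar has dropped fully down in front of the row (value of joint bar above 1.65 rad), for 0.2 s.
At the end, for the whole second after the job is handed in: every jar upright, at rest, between the end posts, at most 8 mm off the back rail; bar parked (below 0.08 rad), button up; straightedge released, flat on the mat within 35 mm across and 50 mm along of its centre and 0.2 rad of its direction (x of jar1 in the frame of rack between -0.034 and 0 m and y of jar1 in the frame of rack between -0.165 and 0.165 m and angle between each of jar1, jar2, jar3, jar4, jar5's own z axis and vertical below 0.15 rad and height (world z) of each of jar1, jar2, jar3, jar4, jar5 below 0.01 m and x of jar2 in the frame of rack between -0.034 and 0 m and y of jar2 in the frame of rack between -0.165 and 0.165 m and x of jar3 in the frame of rack between -0.034 and 0 m and y of jar3 in the frame of rack between -0.165 and 0.165 m and x of jar4 in the frame of rack between -0.034 and 0 m and y of jar4 in the frame of rack between -0.165 and 0.165 m and x of jar5 in the frame of rack between -0.034 and 0 m and y of jar5 in the frame of rack between -0.165 and 0.165 m and linear speed of each of jar1, jar2, jar3, jar4, jar5, straightedge below 0.02 m/s and value of joint bar below 0.08 rad and value of joint button below 0.003 m and x of straightedge in the frame of mat between -0.035 and 0.035 m and y of straightedge in the frame of mat between -0.05 and 0.05 m and angle between the y axis of straightedge and the y axis of mat, either way round below 0.2 rad and angle between straightedge's own z axis and vertical below 0.05 rad and z of straightedge in the frame of mat below 0.01 m); the robot touches nothing.
It fails at once if the bowl is disturbed (shifted more than 30 mm) (distance of bowl from where it was at the start of the episode above 0.03 m).
It fails at once if the press is disturbed (shifted more than 30 mm) (distance of press from where it was at the start of the episode above 0.03 m).
It fails at once if the tongs is disturbed (shifted more than 30 mm) (distance of tongs from where it was at the start of the episode above 0.03 m).
Of jar1, jar2, jar3, jar4, jar5 only 4 to 5 are there at a start; the rules pass over those that are not, and their reading is None.
At some moment in a run one of jar1, jar2, jar3, jar4, jar5 may be knocked a few centimetres aside while the robot is not near it.
It also fails if it takes over 210 s, if anything falls off the work surface, if the arm or the gripper's body presses on something with over 40 N, if the wrist force passes 120 N, or if a joint passes its speed limit or range.

### The arm

A 7-joint arm with a two-finger parallel gripper is mounted at the origin on the work surface. World frame = base frame: x ahead of the robot, y to its left, z up, the work surface at z = 0. Lengths are in m, angles in rad, forces in N, time in s.
With the tool pointing down it reaches from about 0.425 to 0.925 m from the base axis. Payload 6.8 kg.
Tool frame: the origin (TCP) lies at the very end of the fingers, on their centre line; the grasp point (between the pads) lies 19 mm behind it (r.grip_point_offset is the distance from the TCP to the grasp point, in m); z points along the fingers, y is the line along which they close (so a half turn about z gives the same grasp; the last joint's range is limited). The gripper opens to 85 mm and grips with 20 to 120 N. Pads are 22 mm wide; open, the fingers measure 114 mm over their backs; the gripper's body (76 mm by 85 mm) begins 54 mm behind the grasp point. The pads swing forward as they close: fully open they stand 13 mm farther back than shut.
Start: joints at [1.043, 0.477, 0.022, 1.555, -0.011, 1.109, -0.083], TCP at [0.275, -0.616, 0.231] pointing down, gripper open.
Joint ranges: [-2.96, 2.96], [-0.34, 2.1], [-1.41, 1.46], [0.24, 2.44], [-1.37, 4.51], [0.17, 1.92], [-2.96, 2.96]. Speed limits (rad/s): [2.39, 2.39, 3.14, 3.14, 3.14, 3.14, 3.14].

### API

Orientations are given as a rotation vector (axis times angle).
In Python, from bench import status, eyes, r gives the robot as it stands.
- The arm moves only by the shell command python3 -m crank 'ROWS' [OPENING] [FORCE]. ROWS is JSON, a list of rows, each a list of 6 numbers: the shift along the tool's x, y, z normalised to -1 to 1, where 1 is 0.02 m, then the turn, a rotation vector about the tool's x, y, z normalised to -1 to 1, where 1 is 45 degrees. A call has 1 to 12 rows; each row shifts and turns the commanded pose from where the row before left it, along the tool's axes as they then stand; what a row does not reach is not made up. A row lasts 1/10 s, in which the tool goes at most 50 mm and 8.59 degrees, less where a joint would pass 70% of its speed; a pose out of reach is approached as far as the arm can. A call with a number of a shift or a turn outside -1 to 1 is refused whole. A call with a gripper value outside its range is refused whole. OPENING is the opening, from 0 (shut) to 1 (fully open), set as the call begins (- or left out, the last holds). The fingers move at their own pace and stop on an object; FORCE is the grip in N (left out, the last holds). Time passes only in rows, so rows that do not move let the fingers close. It gives the time, the measured TCP pose, the force, the opening and the grip force at its end, in the units of the state.
- status.get_obs(): the state, without advancing time (a new reading comes with each control period).
- eyes.grab_frame(name): name is "scene" or "top" or "wrist"; returns a dict with "image" (400x640x3 uint8, red, green, blue), "depth" (400x640 float32, m along the optical axis (not along the pixel's ray), 0 where there is no reading), "fovy" (degrees; the focal length in pixels is half the picture's height over the tangent of half this angle, whatever the lens; pixels are square), "cx", "cy" (the principal point, pixels), "world_to_cam" (4x4, takes a point from world to camera coordinates). Camera axes: x right, y up, looking along -z (the intrinsics and any distortion apply to the point x, -y, -z); pixel columns grow to the right and rows downward; lengths in m; the calibration is good to about 2 mm. The wrist camera is an equidistant fisheye: a pixel r from the principal point sees the ray r / f radians off the axis. A picture is of the moment at which its call begins.
- r.hand_in(): hands the job in; it is judged then, once.
The state is a dict: "clock": time; "joints": joint angles; "qvel": joint speeds; "tau": joint torques, N m; "tcp_pos": TCP position; "orientation": TCP orientation; "contact_force": force on the tool from outside, world axes, zero at the start; "moment": the same for the moment, N m; "grip_width": finger opening in m; "gripper_force": force on a finger pad.
Only numpy, scipy, OpenCV 4.12 (cv2) and the standard library are available. Lean on these libraries where they do the work, as an engineer would, in place of code of your own. Each camera call takes 0.05 s, during which the arm holds its last target. There are 200 camera calls.

## Working session

There is one attempt and no reset: what is moved stays moved. The work goes in short steps, Python scripts to look and compute and a shell command to move; the robot and the scene stay as the last step left them, time stands still between calls to the robot, and variables do not carry over. Pictures are saved under pics/ and viewed, at most 17 in all, crops included, and the job is handed in when it is done.

```bash
ls; mkdir -p pics
cat > h.py <<'E'
import numpy as np,cv2
from bench import status,eyes,r
def grab(n,save=None):
    f=eyes.grab_frame(n)
    if save: cv2.imwrite('pics/'+save,cv2.cvtColor(f['image'],cv2.COLOR_RGB2BGR))
    return f
def pts(f):
    "world point per pixel from depth (pinhole cams)"
    h,w=f['depth'].shape; F=h/2/np.tan(np.radians(f['fovy'])/2)
    u,v=np.meshgrid(np.arange(w),np.arange(h)); d=f['depth']
    P=np.stack([(u-f['cx'])/F*d,-(v-f['cy'])/F*d,-d,np.ones_like(d)],-1)
    return (P@np.linalg.inv(f['world_to_cam']).T)[...,:3]
def ray(f,u,v,z):
    h=f['image'].shape[0]; F=h/2/np.tan(np.radians(f['fovy'])/2)
    M=np.linalg.inv(f['world_to_cam']); d=M[:3,:3]@np.array([(u-f['cx'])/F,-(v-f['cy'])/F,-1]); o=M[:3,3]
    return o+d*(z-o[2])/d[2]
E
python3 - <<'E'
from h import *
f=grab('top','top1.png'); g=grab('scene','scene1.png')
for k in(f,g): print(k['fovy'],k['cx'],k['cy'],np.linalg.inv(k['world_to_cam']).round(3).tolist())
o=status.get_obs(); print({k:np.round(v,3) for k,v in o.items()}, r.grip_point_offset)
E
```

```text
pics
43.76996944871377 319.75588511803784 207.23317195369899 [[-0.001, 0.984, -0.178, 0.267], [-1.0, 0.002, 0.013, 0.035], [0.013, 0.178, 0.984, 1.478], [0.0, 0.0, 0.0, 1.0]]
54.16892093845839 318.05858401355704 200.58245092134246 [[-0.547, -0.629, 0.552, 1.179], [0.837, -0.397, 0.377, 0.487], [-0.018, 0.668, 0.744, 1.0], [0.0, 0.0, 0.0, 1.0]]
{'clock': np.float64(0.1), 'joints': array([ 1.043,  0.478,  0.022,  1.556, -0.012,  1.109, -0.083]), 'qvel': array([ 0.001, -0.001,  0.002, -0.001, -0.   ,  0.   ,  0.001]), 'tau': array([ 6.0000e-03, -5.9776e+01,  1.6140e+00, -2.8195e+01,  1.3000e-02,
        5.0000e-03,  0.0000e+00]), 'tcp_pos': array([ 0.275, -0.616,  0.23 ]), 'orientation': array([-3.071e+00, -6.540e-01,  1.000e-03]), 'contact_force': array([0.787, 0.362, 0.357]), 'moment': array([-0.001,  0.034, -0.027]), 'gripper_force': np.float64(0.0), 'grip_width': np.float64(0.085)} 0.0187
```

View pics/top1.png

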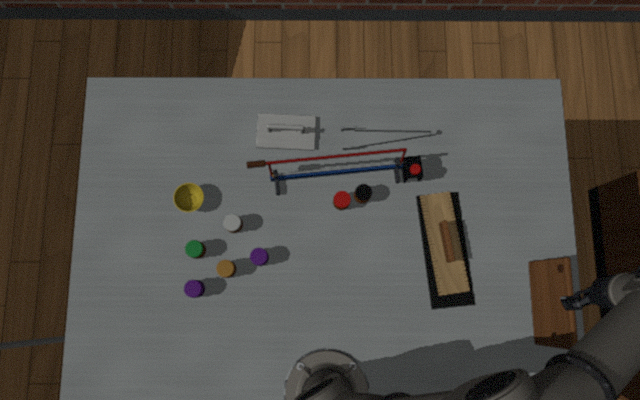

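View pics/scene1.png

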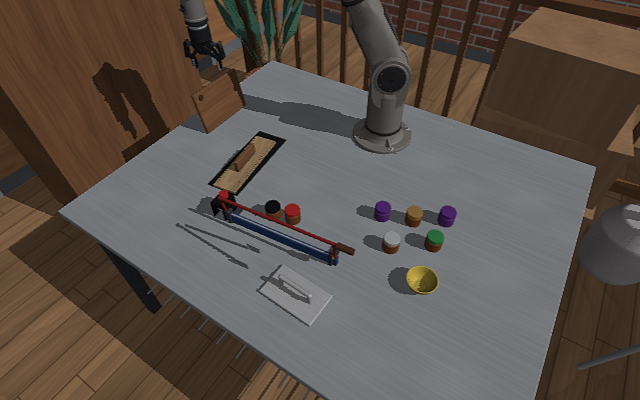

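The top view shows red (342,200) and black (363,193) near the rack. White (232,223), green (195,249) and brass (226,268) stand off to the left, with purple decoys at (260,257) and (194,288). The bar is parked, the handle is at about (257,164) and the button at (415,170). The straightedge lies on its mat at about (445,248). Next I'll measure.

```bash
cat >> h.py <<'E'
SEED=dict(red=(342,200),black=(363,193),white=(232,223),green=(195,249),brass=(226,268),pur1=(260,257),pur2=(194,288))
RNG=dict(red=[((0,120,70),(8,255,255)),((172,120,70),(180,255,255))],green=[((45,80,40),(85,255,255))],brass=[((10,110,90),(22,255,255))],purple=[((125,80,40),(155,255,255))],white=[((0,0,140),(180,60,255))],black=[((0,0,0),(180,255,45))])
def blobs(f,col,lo=60,hi=900):
    hsv=cv2.cvtColor(f['image'],cv2.COLOR_RGB2HSV); m=0
    for a,b in RNG[col]: m=m|cv2.inRange(hsv,a,b)
    n,l,s,c=cv2.connectedComponentsWithStats(m)
    return [(c[i],s[i]) for i in range(1,n) if lo<s[i,4]<hi],l,m
E
python3 - <<'E'
from h import *
f=grab('top'); P=pts(f); hsv=cv2.cvtColor(f['image'],cv2.COLOR_RGB2HSV)
for n,(u,v) in SEED.items(): print(n,hsv[v,u],P[v,u].round(3))
for c in RNG:
    for cc,s in blobs(f,c)[0]:
        if 60<cc[0]<480 and cc[1]>100: print(c,cc.round(1),s.tolist(),ray(f,*cc,0.052).round(3), P[int(cc[1]),int(cc[0])].round(3))
# heights map: rail, posts, button, rib
for nm,(u,v) in dict(handle=(257,164),button=(415,170),railL=(280,178),railR=(398,169),rib=(449,241),board=(430,250),bowl=(189,197)).items(): print(nm,hsv[v,u],P[v,u].round(3))
np.save('P.npy',P); np.save('I.npy',f['image'])
cv2.imwrite('pics/z.png',cv2.resize(cv2.cvtColor(f['image'][130:320,160:490],cv2.COLOR_RGB2BGR),(792,456),interpolation=cv2.INTER_CUBIC))
E
```

```text
red [  1 223 118] [ 0.546 -0.048  0.054]
black [ 85 255   6] [ 0.567 -0.11   0.055]
white [ 40   6 127] [0.478 0.27  0.053]
green [ 69 160  97] [0.404 0.374 0.048]
brass [ 18 155 107] [0.349 0.284 0.05 ]
pur1 [138 142  95] [0.38  0.187 0.057]
pur2 [138 158  87] [0.293 0.371 0.053]
red [335.6 155.9] [266, 148, 140, 16, 327] [ 0.68  -0.03   0.052] [ 0.661 -0.025  0.126]
red [414.9 168.8] [410, 164, 11, 11, 93] [ 0.641 -0.265  0.052] [ 0.636 -0.256  0.08 ]
red [341.7 199.1] [334, 191, 17, 17, 228] [ 0.549 -0.047  0.052] [ 0.55  -0.045  0.05 ]
green [193.6 248.5] [185, 240, 18, 18, 245] [0.405 0.378 0.052] [0.406 0.38  0.052]
brass [224.5 268.1] [217, 260, 16, 17, 218] [0.349 0.288 0.052] [0.35  0.291 0.042]
purple [258.6 256.2] [250, 248, 18, 17, 250] [0.383 0.192 0.052] [0.383 0.193 0.053]
purple [192.9 288.3] [184, 280, 21, 17, 259] [0.292 0.375 0.052] [0.293 0.377 0.051]
black [408.3 168. ] [392, 156, 32, 27, 424] [ 0.644 -0.245  0.052] [ 0.644 -0.243  0.062]
black [278.4 180.4] [272, 170, 22, 25, 99] [0.605 0.138 0.052] [0.615 0.142 0.016]
black [363.3 192.8] [355, 185, 17, 18, 232] [ 0.568 -0.111  0.052] [ 0.571 -0.11   0.049]
handle [  9 184  43] [0.633 0.193 0.131]
button [179 199 123] [ 0.63  -0.259  0.082]
railL [107 178  43] [0.616 0.135 0.039]
railR [120  13  39] [ 0.655 -0.225 -0.004]
rib [ 13 122  90] [ 0.426 -0.354  0.059]
board [ 17 109  89] [ 0.404 -0.309  0.016]
bowl [ 25 170  81] [0.564 0.41  0.005]
```

View pics/z.png

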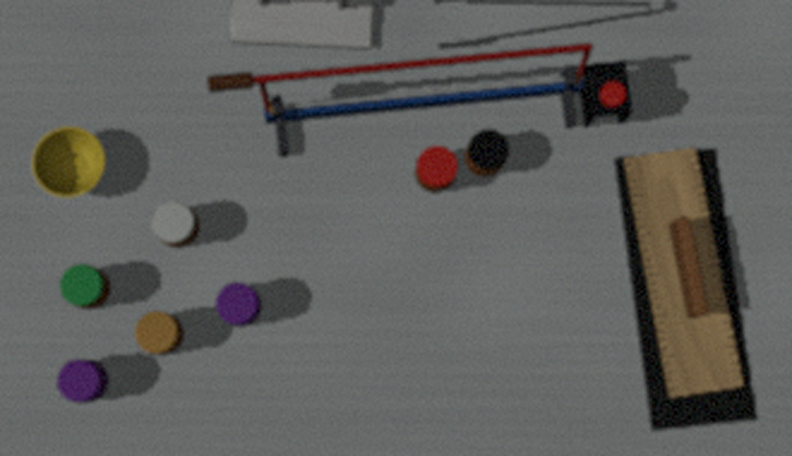

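Run:
```python
from h import *
f=grab('top'); P=pts(f); hsv=cv2.cvtColor(f['image'],cv2.COLOR_RGB2HSV)
m=cv2.inRange(hsv,(100,120,25),(120,255,255)); m[:140]=0;m[200:]=0
v,u=np.nonzero(m); k=(u>260)&(u<410); u,v=u[k],v[k]
W=np.array([ray(f,a,b,.034) for a,b in zip(u,v)])
(cx,cy),(w,h),a=cv2.minAreaRect(W[:,:2].astype(np.float32)); print('rail',cx,cy,w,h,a, 'n',len(u))
vx,vy,x0,y0=cv2.fitLine(W[:,:2].astype(np.float32),cv2.DIST_HUBER,0,.01,.01).ravel(); print('line',vx,vy,x0,y0,'yaw of y axis',np.degrees(np.arctan2(-vx,vy)))
for n,(U,V,z) in dict(button=(414.9,168.8,.082),handle=(256.5,163.8,.122)).items(): print(n,ray(f,U,V,z))
# handle mask
m=cv2.inRange(hsv,(5,80,20),(14,255,80)); n,l,s,c=cv2.connectedComponentsWithStats(m[150:180,235:280]); 
for i in range(1,n):
    if s[i,4]>30: print('handle',s[i],c[i]+[235,150],ray(f,*(c[i]+[235,150]),.125))
# board : wooden color region
m=cv2.inRange(hsv,(10,60,50),(25,200,255)); m[:, :405]=0; m[:,485:]=0; m[:180]=0; m[310:]=0
cn=max(cv2.findContours(m,cv2.RETR_EXTERNAL,cv2.CHAIN_APPROX_NONE)[0],key=cv2.contourArea)
W=np.array([ray(f,*p[0],.013)[:2] for p in cn],np.float32); print('board',cv2.minAreaRect(W))
m=cv2.inRange(hsv,(0,0,0),(180,255,28)); m[:, :412]=0; m[:,485:]=0; m[:188]=0; m[315:]=0
m|=cv2.inRange(hsv,(10,60,50),(25,200,255))*(m*0+1); m[:, :412]=0; m[:,485:]=0; m[:188]=0; m[315:]=0
cn=max(cv2.findContours(m,cv2.RETR_EXTERNAL,cv2.CHAIN_APPROX_NONE)[0],key=cv2.contourArea)
W=np.array([ray(f,*p[0],.003)[:2] for p in cn],np.float32); print('mat',cv2.minAreaRect(W))
k=(P[...,2]>.045)&(P[...,2]<.07)&(P[...,1]<-.25)&(P[...,1]>-.45)&(P[...,0]<.54)&(P[...,0]>.2); k[:,485:]=0
m=k.astype(np.uint8); n,l,s,c=cv2.connectedComponentsWithStats(m); i=1+np.argmax(s[1:,4]); W=P[l==i][:,:2].astype(np.float32); print('rib',cv2.minAreaRect(W),s[i])
k=(P[...,2]>.045)&(P[...,2]<.07)&(P[...,0]>.5)&(P[...,0]<.7); n,l,s,c=cv2.connectedComponentsWithStats(k.astype(np.uint8))
for i in range(1,n):
    if s[i,4]>15: print('tall',s[i],P[l==i].mean(0).round(3))
```

```text
rail 0.6357424855232239 -0.035833001136779785 0.013265061192214489 0.3973468840122223 5.563580513000488 n 405
line 0.10316244 -0.99466455 0.6361798 -0.033756625 yaw of y axis -174.07869
button [ 0.63331709 -0.25861692  0.082     ]
handle [0.63614621 0.19531773 0.122     ]
handle [12 11 18  6 71] [255.90140845 163.57746479] [0.63596914 0.19665247 0.125     ]
board ((0.42641666531562805, -0.351615846157074), (0.30244147777557373, 0.09607437998056412), 8.512804985046387)
mat ((0.411296546459198, -0.3559831976890564), (0.3389965891838074, 0.12528745830059052), 5.833892345428467)
rib ((0.4263378977775574, -0.3506517708301544), (0.1176905408501625, 0.0176523607224226), 8.230772972106934) [440 221  15  41 273]
tall [395 155  28  25 309] [ 0.647 -0.247  0.063]
tall [269 170   9   8  48] [0.625 0.152 0.056]
tall [355 184  17  17 233] [ 0.57  -0.109  0.053]
tall [333 191  18  17 231] [ 0.549 -0.047  0.053]
```

```bash
cat >> h.py <<'E'
from scipy.spatial.transform import Rotation as R
A=np.radians(5.8); O=np.array([.629,-.0355])
Q=np.array([[np.cos(A),np.sin(A)],[-np.sin(A),np.cos(A)]])
def rack(p): return Q@(np.asarray(p)[:2]-O)
def st():
    o=status.get_obs(); M=R.from_rotvec(o['orientation']).as_matrix(); 
    print('t',round(float(o['clock']),1),'rack mm',(rack(o['tcp_pos'])*1000).round(1),'z',round(o['tcp_pos'][2]*1000,1),'yaw',np.degrees(np.arctan2(M[1,1],M[0,1])-A).round(2),'tilt',(M[:2,2]*57.3).round(2),'F',o['contact_force'].round(1),'w',round(o['grip_width']*1000,1),'gf',round(float(o['gripper_force']),1),'j',o['joints'].round(2))
E
python3 - <<'E'
from h import *
for n,p in dict(red=(.549,-.047),black=(.569,-.110),white=(.478,.272),green=(.405,.378),brass=(.349,.288),se=(.4264,-.351),mat=(.4113,-.356),bowl=(.56,.41)).items(): print(n,(rack(p)*1000).round(0))
E
python3 -m crank '[[0,0,0,0,0,-0.19],[0,0,0,0,0,-0.19],[0,0,0,0,0,-0.19],[0,0,0,0,0,-0.19],[0,0,0,0,0,-0.19],[0,0,0,0,0,-0.19],[0,0,0,0,0,-0.19],[0,0,0,0,0,-0.19],[0,0,0,0,0,-0.08]]' 1 40
python3 -c "from h import *;st()"
```

```text
red [-81.  -3.]
black [-67. -68.]
white [-119.  321.]
green [-181.  434.]
brass [-246.  350.]
se [-233. -293.]
mat [-249. -297.]
bowl [-24. 450.]
clock: 1.1
tcp_pos: [0.2749, -0.6163, 0.231]
orientation: [-2.095, -2.34, -0.0]
contact_force: [-0.7, -1.3, 0.6]
grip_width: 0.0853
gripper_force: 0.0
t 1.1 rack mm [-411. -542.] z 231.0 yaw 0.53 tilt [-0.01  0.03] F [-0.7 -1.3  0.6] w 85.3 gf 0.0 j [ 1.23  0.49 -0.25  1.54  0.13  1.13  1.07]
```

```bash
python3 -m crank '[[1,0.6,0,0,0,0.012],[1,0.6,0,0,0,0],[1,0.6,0,0,0,0],[1,0.6,0,0,0,0],[1,0.6,0,0,0,0],[1,0.6,0,0,0,0],[1,0.6,0,0,0,0],[1,0.6,0,0,0,0],[1,0.6,0,0,0,0],[1,0.6,0,0,0,0],[1,0.6,0,0,0,0],[1,0.6,0,0,0,0]]' >/dev/null
python3 -m crank '[[1,0.6,0,0,0,0],[1,0.6,0,0,0,0],[1,0.6,0,0,0,0],[1,0.6,0,0,0,0],[1,0.6,0,0,0,0],[1,0.6,0,0,0,0],[1,0.6,0,0,0,0],[1,0.6,0,0,0,0],[1,0.6,0,0,0,0],[1,0.6,0,0,0,0],[1,0.6,0,0,0,0],[1,0.6,0,0,0,0]]' >/dev/null
python3 -m crank '[[1,0,0,0,0,0],[1,0,0,0,0,0],[1,0,0,0,0,0],[1,0,0,0,0,0],[1,0,0,0,0,0],[1,0,0,0,0,0],[1,0,0,0,0,0],[1,0,0,0,0,0],[1,0,0,0,0,0],[1,0,0,0,0,0],[1,0,0,0,0,0],[1,0,0,0,0,0]]' >/dev/null
python3 -m crank '[[1,0,0,0,0,0],[1,0,0,0,0,0],[1,0,0,0,0,0],[1,0,0,0,0,0],[1,0,0,0,0,0],[1,0,0,0,0,0],[1,0,0,0,0,0],[0,0,0,0,0,0]]' 
python3 -c "from h import *;st();grab('wrist','w1.png')"
```

```text
clock: 5.5
tcp_pos: [0.4779, 0.2704, 0.2315]
orientation: [-2.106, -2.329, -0.002]
contact_force: [0.4, 0.3, -0.6]
grip_width: 0.0855
gripper_force: 0.0
t 5.5 rack mm [-119.4  319.6] z 231.5 yaw -0.05 tilt [-0.02  0.11] F [ 0.4  0.3 -0.6] w 85.5 gf 0.0 j [-0.07  0.35 -0.69  1.82  0.25  1.06 -0.75]
```

View pics/w1.png

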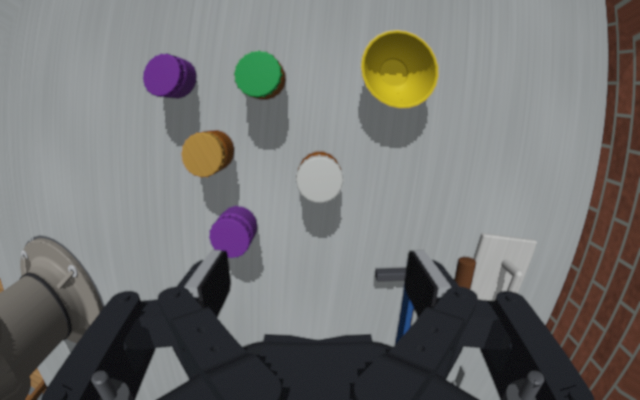

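The wrist view shows the white lid at (319,180), centred between the fingers, with clear space on both sides. Descending.

```bash
python3 -m crank '[[0,0,1,0,0,0],[0,0,1,0,0,0],[0,0,1,0,0,0],[0,0,1,0,0,0],[0,0,1,0,0,0],[0,0,1,0,0,0],[0,0,1,0,0,0],[0,0,1,0,0,0],[0,0,1,0,0,0],[0,0,1,0,0,0],[0,0,0.6,0,0,0],[0,0,0,0,0,0]]' >/dev/null
python3 -c "from h import *;st()"
python3 -m crank '[[0,0,0,0,0,0],[0,0,0,0,0,0],[0,0,0,0,0,0],[0,0,0,0,0,0],[0,0,0,0,0,0],[0,0,0,0,0,0],[0,0,0,0,0,0],[0,0,0,0,0,0]]' 0 40
python3 -c "from h import *;st()"
```

```text
t 6.8 rack mm [-119.4  314.9] z 17.9 yaw -0.34 tilt [-0.14 -0.12] F [-0.1 -0.6 -0.5] w 85.2 gf 0.0 j [-0.2   0.63 -0.53  1.98  0.5   0.67 -0.97]
clock: 7.55
tcp_pos: [0.4798, 0.2677, 0.0206]
orientation: [2.112, 2.325, 0.003]
contact_force: [-0.3, -0.9, 7.4]
grip_width: 0.051
gripper_force: 41.3
t 7.5 rack mm [-117.8  316.7] z 20.6 yaw -0.3 tilt [0.11 0.03] F [-0.3 -0.9  7.4] w 51.0 gf 41.3 j [-0.2   0.62 -0.54  1.98  0.5   0.67 -0.97]
```

```bash
python3 -m crank '[[0,0,-1,0,0,0],[0,0,-1,0,0,0],[0,0,-1,0,0,0],[-1,0.2,0,0,0,0],[-1,0.2,0,0,0,0],[-1,0.2,0,0,0,0],[-1,0.2,0,0,0,0],[-1,0.2,0,0,0,0],[-1,0.2,0,0,0,0],[-1,0.2,0,0,0,0],[-1,0.2,0,0,0,0],[-1,0.2,0,0,0,0]]' >/dev/null
python3 -m crank '[[-1,0.2,0,0,0,0],[-1,0.2,0,0,0,0],[-1,0,0,0,0,0],[-0.7,0,0,0,0,0],[0,0,0,0,0,0],[0,0,1,0,0,0],[0,0,1,0,0,0],[0,0,0.85,0,0,0],[0,0,0,0,0,0],[0,0,0,0,0,0]]' >/dev/null
python3 -c "from h import *;st()"
```

```text
t 9.8 rack mm [-76.   63.5] z 22.6 yaw -0.21 tilt [-0.02  0.03] F [ 0.5 -0.2 -1.3] w 50.9 gf 43.7 j [ 0.25  0.62 -0.52  1.98  0.48  0.67 -0.47]
```

```bash
python3 -m crank '[[0,0,0.12,0,0,0],[0,0,0,0,0,0]]' >/dev/null
python3 -c "from h import *;st()"
python3 -m crank '[[0,0,0,0,0,0],[0,0,0,0,0,0],[0,0,0,0,0,0],[0,0,0,0,0,0],[0,0,0,0,0,0],[0,0,-1,0,0,0],[0,0,-1,0,0,0],[0,0,-1,0,0,0],[0,0,-1,0,0,0],[0,0,-1,0,0,0]]' 1 >/dev/null
python3 -m crank '[[1,-0.3,0,0,0,0],[1,-0.3,0,0,0,0],[1,-0.3,0,0,0,0],[1,-0.3,0,0,0,0],[1,-0.3,0,0,0,0],[1,-0.3,0,0,0,0],[1,-0.3,0,0,0,0],[1,-0.3,0,0,0,0],[1,-0.3,0,0,0,0],[1,-0.3,0,0,0,0],[1,-0.3,0,0,0,0],[1,-0.3,0,0,0,0]]' >/dev/null
python3 -m crank '[[1,-0.3,0,0,0,0],[1,-0.3,0,0,0,0],[1,-0.3,0,0,0,0],[1,-0.3,0,0,0,0],[1,-0.3,0,0,0,0],[1,-0.3,0,0,0,0],[0.55,-0.1,0,0,0,0],[0,0,0,0,0,0]]' >/dev/null
python3 - <<'E'
from h import *
st(); f=grab('top','top2.png')
for c in ('green','brass','red'):
    for cc,s in blobs(f,c)[0]:
        if 150<cc[0]<480 and cc[1]>180: print(c,cc.round(1),(rack(ray(f,*cc,0.052))*1000).round(1))
E
```

```text
t 9.9 rack mm [-75.8  62.5] z 20.3 yaw -0.28 tilt [0.03 0.  ] F [-0.  -0.2 -1.8] w 50.8 gf 43.7 j [ 0.25  0.62 -0.52  1.98  0.48  0.66 -0.47]
t 12.9 rack mm [-184.6  435.5] z 120.1 yaw -0.14 tilt [-0.01  0.06] F [ 0.5 -1.   0.2] w 85.4 gf 0.0 j [-0.34  0.5  -0.67  1.92  0.4   0.86 -1.12]
brass [450.1 253.9] [-270.8 -296.3]
red [341.5 199.1] [-80.4  -3. ]
```

```bash
python3 -m crank '[[0,0.15,1,0,0,0],[0,0,1,0,0,0],[0,0,1,0,0,0],[0,0,1,0,0,0],[0,0,1,0,0,0],[0,0,0,0,0,0]]' >/dev/null
python3 -c "from h import *;st()"
python3 -m crank '[[0,0,0,0,0,0],[0,0,0,0,0,0],[0,0,0,0,0,0],[0,0,0,0,0,0],[0,0,0,0,0,0],[0,0,0,0,0,0],[0,0,0,0,0,0],[0,0,0,0,0,0]]' 0 40 >/dev/null
python3 -c "from h import *;st()"
python3 -m crank '[[0,0,-1,0,0,0],[0,0,-1,0,0,0],[0,0,-1,0,0,0],[0,0,-1,0,0,0],[-1,0.36,0,0,0,0],[-1,0.36,0,0,0,0],[-1,0.36,0,0,0,0],[-1,0.36,0,0,0,0],[-1,0.36,0,0,0,0],[-1,0.36,0,0,0,0],[-1,0.36,0,0,0,0],[-1,0.36,0,0,0,0]]' >/dev/null
python3 -m crank '[[-1,0.36,0,0,0,0],[-1,0.36,0,0,0,0],[-1,0.36,0,0,0,0],[-1,0.36,0,0,0,0],[-1,0.36,0,0,0,0],[-1,0.36,0,0,0,0],[-1,0.36,0,0,0,0],[-0.4,0,0,0,0,0],[0,0,0,0,0,0],[0,0,0,0,0,0]]' >/dev/null
python3 -c "from h import *;st()"
```

```text
t 13.6 rack mm [-181.7  430.7] z 17.5 yaw -0.39 tilt [-0.17 -0.26] F [-0.4 -1.5  0.3] w 85.4 gf 0.0 j [-0.42  0.64 -0.57  1.97  0.54  0.69 -1.23]
t 14.4 rack mm [-180.4  434.1] z 21.3 yaw -0.3 tilt [0.1  0.05] F [-1.  -0.6  6.3] w 50.7 gf 41.8 j [-0.42  0.64 -0.58  1.96  0.54  0.69 -1.23]
t 16.6 rack mm [-75.  126.3] z 100.1 yaw -0.24 tilt [0.   0.04] F [-0.3  0.2 -1.5] w 51.0 gf 42.3 j [ 0.22  0.51 -0.62  1.94  0.4   0.81 -0.52]
```

```bash
python3 -m crank '[[-0.15,0,1,0,0,0],[0,0,1,0,0,0],[0,0,1,0,0,0],[0,0,0.97,0,0,0],[0,0,0,0,0,0],[0,0,0,0,0,0]]' >/dev/null
python3 -c "from h import *;st()"
python3 -m crank '[[0,0,0,0,0,0],[0,0,0,0,0,0],[0,0,0,0,0,0],[0,0,0,0,0,0],[0,0,0,0,0,0],[0,0,-1,0,0,0],[0,0,-1,0,0,0],[0,0,-1,0,0,0],[0,0,-1,0,0,0],[0,0,-1,0,0,0]]' 1 >/dev/null
python3 -m crank '[[1,-0.75,0,0,0,0],[1,-0.75,0,0,0,0],[1,-0.75,0,0,0,0],[1,-0.75,0,0,0,0],[1,-0.75,0,0,0,0],[1,-0.75,0,0,0,0],[1,-0.75,0,0,0,0],[1,-0.75,0,0,0,0],[1,-0.75,0,0,0,0],[1,-0.75,0,0,0,0],[1,-0.75,0,0,0,0],[0.3,-0.3,0,0,0,0]]' >/dev/null
python3 -m crank '[[0,0,0,0,0,0],[0,0,0,0,0,0]]' >/dev/null
python3 -c "from h import *;st();grab('wrist','w2.png')"
```

```text
t 17.2 rack mm [-74.9 124.1] z 20.5 yaw -0.15 tilt [-0.02  0.05] F [ 0.  -0.2 -2.3] w 50.9 gf 46.1 j [ 0.16  0.63 -0.54  1.98  0.5   0.67 -0.6 ]
t 19.6 rack mm [-243.9  348.2] z 120.4 yaw -0.34 tilt [ 0.01 -0.04] F [ 0.4 -0.5 -0.7] w 85.6 gf 0.0 j [-0.18  0.36 -0.74  2.13  0.35  0.77 -1.06]
```

View pics/w2.png

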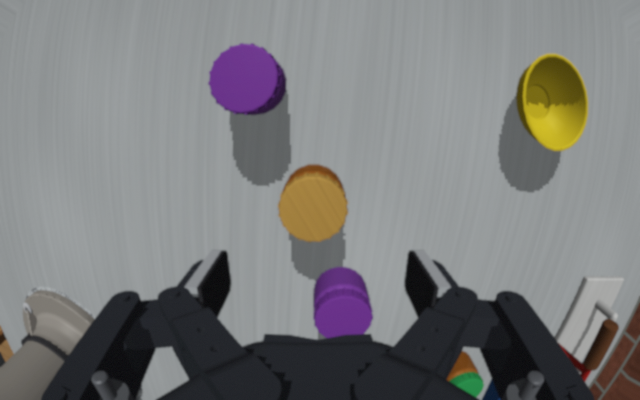

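The brass lid is at (313,203), between the fingers, and the near purple decoy at (343,300) is clear of them.

```bash
python3 -m crank '[[0.1,-0.12,1,0,0,0],[0,0,1,0,0,0],[0,0,1,0,0,0],[0,0,1,0,0,0],[0,0,1,0,0,0],[0,0,0,0,0,0]]' >/dev/null
python3 -c "from h import *;st()"
python3 -m crank '[[0,0,0,0,0,0],[0,0,0,0,0,0],[0,0,0,0,0,0],[0,0,0,0,0,0],[0,0,0,0,0,0],[0,0,0,0,0,0],[0,0,0,0,0,0],[0,0,0,0,0,0]]' 0 40 >/dev/null
python3 -c "from h import *;st()"
python3 -m crank '[[0,0,-1,0,0,0],[0,0,-1,0,0,0],[0,0,-1,0,0,0],[0,0,-1,0,0,0],[0,0,-0.5,0,0,0],[-1,0.85,0,0,0,0],[-1,0.85,0,0,0,0],[-1,0.85,0,0,0,0],[-1,0.85,0,0,0,0],[-1,0.85,0,0,0,0],[-1,0.85,0,0,0,0],[-1,0.85,0,0,0,0]]' >/dev/null
python3 -m crank '[[-1,0.85,0,0,0,0],[-1,0.85,0,0,0,0],[-1,0.85,0,0,0,0],[-1,0,0,0,0,0],[-1,0,0,0,0,0],[-1,0,0,0,0,0],[-1,0,0,0,0,0],[-1,0,0,0,0,0],[-1,0,0,0,0,0],[-1,0,0,0,0,0],[-1,0,0,0,0,0],[-1,0,0,0,0,0]]' >/dev/null
python3 -m crank '[[-1,0,0,0,0,0],[-1,0,0,0,0,0],[-1,0,0,0,0,0],[-1,0,0,0,0,0],[-1,0,0,0,0,0],[0,0,0,0,0,0],[0,0,0,0,0,0]]' >/dev/null
python3 - <<'E'
from h import *
st(); f=grab('top','top3.png')
for c in ('green','brass','red','white','black'):
    for cc,s in blobs(f,c)[0]:
        if 150<cc[0]<480 and cc[1]>180: print(c,cc.round(1),s[4],(rack(ray(f,*cc,0.052))*1000).round(1))
E
```

```text
t 20.2 rack mm [-247.4  349. ] z 18.6 yaw -0.39 tilt [-0.17 -0.18] F [-0.4  0.4 -0.5] w 85.3 gf 0.0 j [-0.33  0.53 -0.6   2.2   0.56  0.57 -1.26]
t 21.1 rack mm [-246.1  351.3] z 21.7 yaw -0.32 tilt [0.1  0.04] F [-1.7 -1.5  5.7] w 50.5 gf 41.0 j [-0.33  0.53 -0.6   2.19  0.56  0.57 -1.26]
t 24.1 rack mm [ -79.7 -129.8] z 110.2 yaw -0.35 tilt [-0.03  0.02] F [ 0.5  0.8 -1. ] w 50.6 gf 42.7 j [ 0.64  0.55 -0.59  1.84  0.39  0.87 -0.04]
green [297.8 201.3] 231 [-74.3 124.6]
red [341.4 199.1] 237 [-80.3  -2.9]
black [390.  191.3] 212 [ -71.3 -147.5]
black [363.3 192.7] 223 [-67.6 -68.9]
black [367.9 378.4] 281 [-586.1  -20.3]
black [329.2 378.7] 701 [-575.9   85.3]
```

View pics/top3.png

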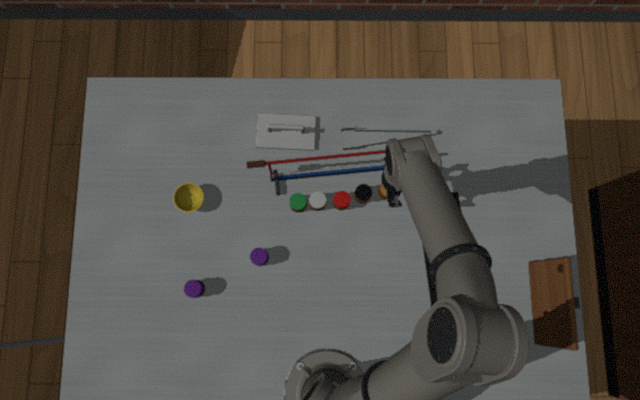

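The row now reads green, white, red, black from (297,201) to (363,193), and the brass jar is still held at (385,190). I'll set it down, then go to the straightedge.

```bash
python3 -m crank '[[-0.05,0.2,1,0,0,0],[0,0,1,0,0,0],[0,0,1,0,0,0],[0,0,1,0,0,0],[0,0,0.46,0,0,0],[0,0,0,0,0,0],[0,0,0,0,0,0]]' >/dev/null
python3 -c "from h import *;st()"
python3 -m crank '[[0,0,0,0,0,0],[0,0,0,0,0,0],[0,0,0,0,0,0],[0,0,0,0,0,0],[0,0,0,0,0,0],[0,0,-1,0,0,0],[0,0,-1,0,0,0],[0,0,-1,0,0,0],[0,0,-1,0,0,0],[0,0,-1,0,0,0],[0,0,-1,0,0,0]]' 1 >/dev/null
python3 -m crank '[[-1,-1,0,0,0,0],[-1,-1,0,0,0,0],[-1,-1,0,0,0,0],[-1,-1,0,0,0,0],[-1,-1,0,0,0,0],[-1,-1,0,0,0,0],[-1,-1,0,0,0,0],[-1,-0.9,0,0,0,0]]' >/dev/null
python3 -m crank '[[0,0,0,0,0,0.19],[0,0,0,0,0,0.19],[0,0,0,0,0,0.19],[0,0,0,0,0,0.19],[0,0,0,0,0,0.19],[0,0,0,0,0,0.19],[0,0,0,0,0,0.19],[0,0,0,0,0,0.19],[0,0,0,0,0,0.19],[0,0,0,0,0,0.19],[0,0,0,0,0,0.03],[0,0,0,0,0,0]]' >/dev/null
python3 -c "from h import *;st();grab('wrist','w3.png')"
```

```text
t 24.9 rack mm [ -74.8 -129.7] z 21.7 yaw -0.21 tilt [0.04 0.02] F [-0.1 -0.1 -2.2] w 50.8 gf 44.7 j [ 0.58  0.67 -0.52  1.87  0.48  0.73 -0.12]
t 28.0 rack mm [-234.  -289.8] z 141.3 yaw -86.96 tilt [-0.   -0.01] F [ 0.1 -0.4  0.2] w 85.2 gf 0.0 j [ 0.78  0.39 -0.26  1.93  0.13  0.84 -0.96]
```

View pics/w3.png

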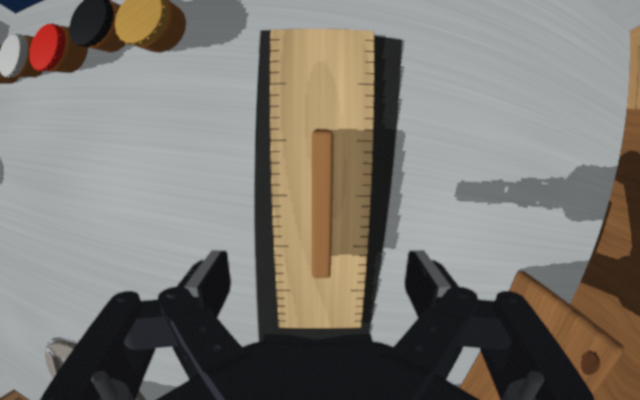

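The wrist view shows the rib at (321,203), parallel to the fingers and centred. Gripping it.

```bash
python3 -m crank '[[0,0,1,0,0,0],[0,0,1,0,0,0],[0,0,1,0,0,0],[0,0,1,0,0,0],[0,0,1,0,0,0],[0,0,0.8,0,0,0],[0,0,0,0,0,0]]' >/dev/null
python3 -c "from h import *;st()"
python3 -m crank '[[0,0,0,0,0,0],[0,0,0,0,0,0],[0,0,0,0,0,0],[0,0,0,0,0,0],[0,0,0,0,0,0],[0,0,0,0,0,0],[0,0,0,0,0,0],[0,0,0,0,0,0],[0,0,0,0,0,0],[0,0,0,0,0,0]]' 0 70 >/dev/null
python3 -c "from h import *;st()"
```

```text
t 28.8 rack mm [-235.3 -288.8] z 23.3 yaw -87.0 tilt [-0.17  0.15] F [-0.5 -0.2 -0.3] w 85.1 gf 0.0 j [ 0.74  0.57 -0.22  1.99  0.2   0.6  -1.03]
t 29.8 rack mm [-233.5 -290.8] z 26.3 yaw -87.15 tilt [ 0.08 -0.09] F [-0.7 -1.9  5.9] w 15.2 gf 69.2 j [ 0.74  0.56 -0.21  1.99  0.2   0.61 -1.03]
```

```bash
python3 -m crank '[[0,0,-1,0,0,0],[0,0,-1,0,0,0],[0,0,-0.5,0,0,0],[0,0,0,0,0,-0.19],[0,0,0,0,0,-0.19],[0,0,0,0,0,-0.19],[0,0,0,0,0,-0.19],[0,0,0,0,0,-0.19],[0,0,0,0,0,-0.19],[0,0,0,0,0,-0.19],[0,0,0,0,0,-0.19],[0,0,0,0,0,-0.19]]' >/dev/null
python3 -m crank '[[0,0,0,0,0,-0.19],[0,0,0,0,0,-0.045],[0,0,0,0,0,0]]' >/dev/null
python3 -c "from h import *;st()"
python3 -m crank '[[1,0,0,0,0,0],[1,0.2,0,0,0,0],[1,0.2,0,0,0,0],[1,0.2,0,0,0,0],[1,0.2,0,0,0,0],[1,0.2,0,0,0,0],[1,0.2,0,0,0,0],[1,0.2,0,0,0,0],[1,0.2,0,0,0,0],[1,0.2,0,0,0,0],[1,0.2,0,0,0,0],[1,0.2,0,0,0,0]]' >/dev/null
python3 -m crank '[[1,0,0,0,0,0],[1,0,0,0,0,0],[0.3,0,0,0,0,0],[0,0,0,0,0,0],[0,0,0,0,0,0]]' >/dev/null
python3 - <<'E'
from h import *
st(); f=grab('top','top4.png')
for c in ('green','brass','red','white','black'):
    for cc,s in blobs(f,c)[0]:
        if 150<cc[0]<480 and 180<cc[1]<320: print(c,cc.round(1),s[4],(rack(ray(f,*cc,0.052))*1000).round(1))
E
```

```text
t 31.2 rack mm [-234.7 -289.8] z 74.7 yaw 0.37 tilt [-0.05  0.05] F [-0.1 -0.1 -2.3] w 15.1 gf 68.7 j [ 1.05  0.55 -0.61  1.95  0.44  0.77  0.29]
t 33.0 rack mm [-192.1   -4.5] z 75.2 yaw 0.32 tilt [-0.01 -0.03] F [-0.1  0.6 -2.3] w 15.1 gf 68.6 j [ 0.57  0.42 -0.68  2.19  0.43  0.67 -0.31]
green [297.7 201.3] 231 [-74.1 124.7]
brass [384.  192.6] 222 [ -73.3 -129.2]
red [340.7 197.2] 172 [-74.4  -1.5]
black [362.5 189.2] 106 [-57.1 -67.7]
```

View pics/top4.png

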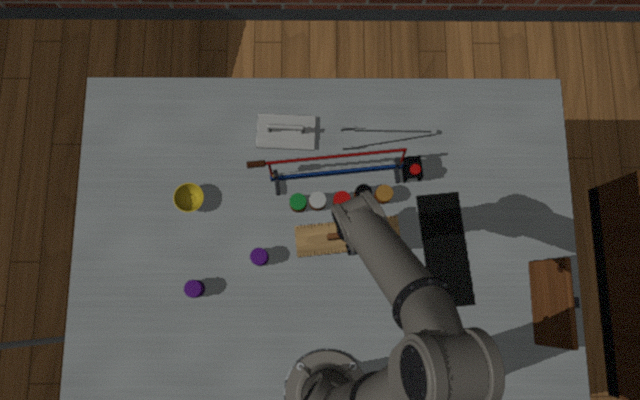

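The jars are lined up ahead of the held board at about (347,240), and the mat is now bare. Lower and push.

```bash
python3 -m crank '[[0.1,0,1,0,0,0.006],[0,0,1,0,0,0],[0,0,0.5,0,0,0],[0,0,0,0,0,0],[0,0,0,0,0,0]]' >/dev/null
python3 -c "from h import *;st()"
python3 -m crank '[[0,0.4,0,0,0,0],[0,0.4,0,0,0,0],[0,0.3,0,0,0,0],[0,0.2,0,0,0,0],[0,0.2,0,0,0,0],[0,0.2,0,0,0,0],[0,0.2,0,0,0,0],[0,0.2,0,0,0,0],[0,0.2,0,0,0,0],[0,0.2,0,0,0,0],[0,0.2,0,0,0,0],[0,0.2,0,0,0,0]]' >/dev/null
python3 -c "from h import *;st()"
python3 -m crank '[[0,0.2,0,0,0,0],[0,0.2,0,0,0,0],[0,0.2,0,0,0,0],[0,0.2,0,0,0,0],[0,0.2,0,0,0,0],[0,0.1,0,0,0,0],[0,0.1,0,0,0,0],[0,0,0,0,0,0]]' >/dev/null
python3 -c "from h import *;st()"
```

```text
t 33.5 rack mm [-191.9   -2.1] z 25.4 yaw 0.07 tilt [-0. -0.] F [ 0.2 -0.4 -1.2] w 14.6 gf 68.7 j [ 0.49  0.51 -0.6   2.22  0.54  0.56 -0.42]
t 34.7 rack mm [-138.3   -1.9] z 24.4 yaw 0.12 tilt [-0.48 -0.13] F [-11.3  -1.6   5.3] w 15.2 gf 70.0 j [ 0.46  0.57 -0.6   2.09  0.54  0.64 -0.41]
t 35.5 rack mm [-112.4   -1.8] z 24.2 yaw 0.09 tilt [-0.27 -0.05] F [-4.2 -0.9 -5.7] w 14.9 gf 68.3 j [ 0.44  0.6  -0.59  2.04  0.54  0.67 -0.4 ]
```

```bash
python3 -m crank '[[0,0.1,0,0,0,0],[0,0.1,0,0,0,0],[0,0.1,0,0,0,0],[0,0.1,0,0,0,0],[0,0.1,0,0,0,0]]' >/dev/null
python3 -c "from h import *;st()"
python3 -m crank '[[0,0.1,0,0,0,0],[0,0.1,0,0,0,0],[0,0,0,0,0,0]]' >/dev/null
python3 - <<'E'
from h import *
st(); f=grab('top','top5.png'); 
for c in ('green','brass','red','white','black'):
    for cc,s in blobs(f,c)[0]:
        if 150<cc[0]<480 and 170<cc[1]<320: print(c,cc.round(1),s[4],(rack(ray(f,*cc,0.052))*1000).round(1))
E
```

```text
t 36.0 rack mm [-100.2   -1.5] z 25.1 yaw 0.11 tilt [-0.04 -0.  ] F [-3.9 -0.4 -5.1] w 15.0 gf 68.3 j [ 0.44  0.61 -0.59  2.01  0.54  0.68 -0.4 ]
t 36.3 rack mm [-95.4  -1.4] z 25.4 yaw 0.12 tilt [0.05 0.01] F [-3.8  0.  -5.2] w 15.1 gf 68.5 j [ 0.43  0.61 -0.59  2.    0.54  0.68 -0.4 ]
green [296.  184.5] 240 [-23.7 125.1]
brass [383.1 175.2] 175 [ -21.2 -133.1]
black [277.3 178.5] 64 [ -0.4 178.1]
black [331.  188.8] 72 [-46.8  24.2]
black [340.8 210.3] 93 [-113.2    2.6]
```

```bash
python3 -m crank '[[0,0.1,0,0,0,0],[0,0.05,0,0,0,0],[0,0,0,0,0,0]]' >/dev/null
python3 -c "from h import *;st()"
python3 -m crank '[[0,0.1,0,0,0,0],[0,0.05,0,0,0,0],[0,0,0,0,0,0]]' >/dev/null
python3 - <<'E'
from h import *
st(); g=grab('scene','s5.png')
cv2.imwrite('pics/s5z.png',cv2.resize(cv2.cvtColor(g['image'][150:290,180:380],cv2.COLOR_RGB2BGR),(800,560),interpolation=cv2.INTER_CUBIC))
E
```

```text
t 36.6 rack mm [-95.3  -1.4] z 25.5 yaw 0.12 tilt [-0.24 -0.09] F [-12.8  -1.3   4.9] w 15.4 gf 70.0 j [ 0.43  0.62 -0.59  2.    0.54  0.69 -0.4 ]
t 37.0 rack mm [-92.7  -1.5] z 25.4 yaw 0.11 tilt [-0.28 -0.1 ] F [-12.9  -1.    5.2] w 14.8 gf 70.1 j [ 0.43  0.62 -0.59  1.99  0.53  0.69 -0.4 ]
```

View pics/s5z.png

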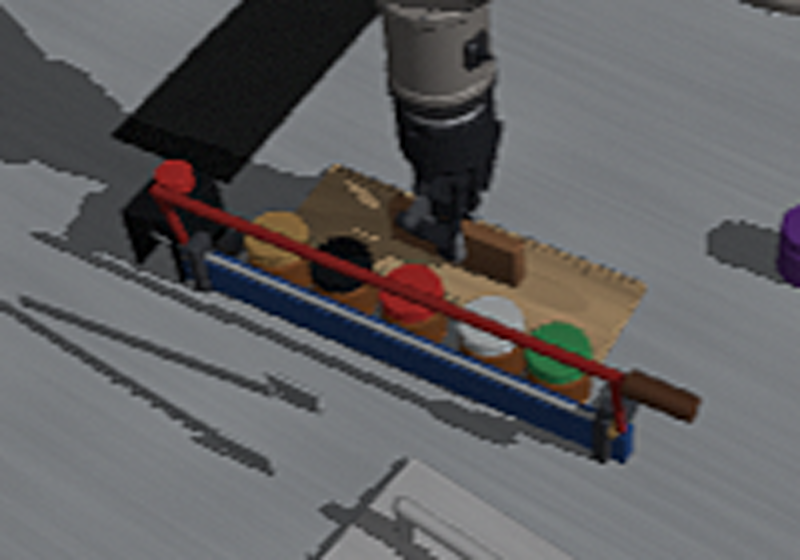

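All five jars stand upright between the board and the rail, and the row looks close to flush. I'll push on until the force rises.

```bash
for i in 1 2 ; do python3 -m crank '[[0,0.1,0,0,0,0],[0,0,0,0,0,0]]' >/dev/null
python3 -c "from h import *;st()"; done
```

```text
t 37.2 rack mm [-92.6  -1.5] z 25.1 yaw 0.11 tilt [-0.5  -0.15] F [-17.9  -0.2   9.6] w 15.0 gf 70.9 j [ 0.43  0.62 -0.59  1.99  0.53  0.7  -0.39]
t 37.4 rack mm [-92.5  -1.5] z 24.8 yaw 0.11 tilt [-0.7 -0.2] F [-22.5  -1.7  14.2] w 14.9 gf 71.3 j [ 0.43  0.62 -0.59  1.99  0.53  0.7  -0.39]
```

```bash
python3 -m crank '[[0,0,0,0,0,0],[0,0,0,0,0,0],[0,0,0,0,0,0]]' >/dev/null
python3 -c "from h import *;st()"
python3 -m crank '[[0,-0.3,0,0,0,0],[0,-0.5,0,0,0,0],[0,-1,0,0,0,0],[0,-1,0,0,0,0],[0,-1,0,0,0,0],[0,-1,0,0,0,0],[0,-1,-0.5,0,0,0],[-1,-1,-1,0,0,0],[-1,0,-0.5,0,0,0],[-1,0,0,0,0,0],[-1,0,0,0,0,0],[-1,0,0,0,0,0]]' >/dev/null
python3 -m crank '[[-1,0,0,0,0,0],[-1,0,0,0,0,0],[-1,0,0,0,0,0],[-1,0,0,0,0,0],[-1,0,0,0,0,0],[-1,0,0,0,0,0],[-1,0,0,0,0,0],[-1,0,0,0,0,0],[-1,0,0,0,0,0],[0,0,0,0,0,0]]' >/dev/null
python3 - <<'E'
from h import *
st(); f=grab('top','top6.png'); 
for c in ('green','brass','red','white','black'):
    for cc,s in blobs(f,c)[0]:
        if 150<cc[0]<480 and 170<cc[1]<320: print(c,cc.round(1),s[4],(rack(ray(f,*cc,0.052))*1000).round(1))
P=pts(f); k=(P[...,2]>.046)&(P[...,2]<.058); v,u=SEED['white']
k=(cv2.inRange(f['image'],(85,85,85),(255,255,255))>0)&k
q=P[k]; qr=np.array([rack(p) for p in q]); s=(abs(qr[:,1]-.062)<.03)&(qr[:,0]>-.08)&(qr[:,0]<0); print('white',qr[s].mean(0)*1000,s.sum())
i=cv2.imread('pics/top4.png'); hsv=cv2.cvtColor(i,cv2.COLOR_BGR2HSV)
m=cv2.inRange(hsv,(0,0,0),(180,255,28)); m[:, :412]=0; m[:,485:]=0; m[:188]=0; m[315:]=0
cn=max(cv2.findContours(m,cv2.RETR_EXTERNAL,cv2.CHAIN_APPROX_NONE)[0],key=cv2.contourArea)
W=np.array([ray(f,*p[0],.003)[:2] for p in cn],np.float32); b=cv2.minAreaRect(W);print('mat',b,rack(b[0])*1000)
E
```

```text
t 37.7 rack mm [-92.5  -1.5] z 24.8 yaw 0.1 tilt [-0.68 -0.2 ] F [-22.   -0.9  13.5] w 15.0 gf 71.3 j [ 0.43  0.62 -0.59  1.99  0.53  0.7  -0.39]
t 39.9 rack mm [-220.2 -286.1] z 66.4 yaw -0.1 tilt [ 0.27 -0.22] F [-0.2 -0.1 -3.3] w 15.2 gf 69.1 j [ 1.02  0.57 -0.6   1.94  0.46  0.76  0.25]
green [295.8 183.6] 239 [-20.9 125.2]
brass [381.7 175.3] 215 [ -20.9 -129.2]
brass [435.3 234.3] 66 [-210.5 -262. ]
red [339.3 179.6] 238 [-21.5  -3.1]
black [361.5 177.3] 259 [-21.1 -69.1]
white [-21.57776082  67.81371961] 199
mat ((0.4087449908256531, -0.35377487540245056), (0.33222559094429016, 0.12901948392391205), 5.72159481048584) [-251.29114005 -294.38737798]
```

View pics/top6.png

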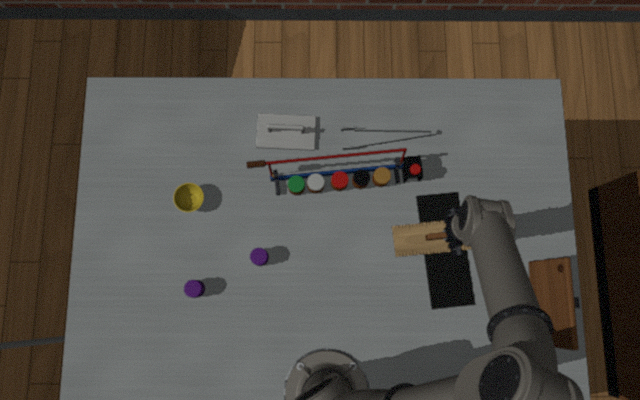

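All five lids read x≈−21 in one line, so the row is flush and my rack origin is off by about 5 mm. The straightedge is held over the mat at (445,237).

```bash
python3 -m crank '[[-0.35,-0.8,0,0,0,0],[0,-0.75,0,0,0,0],[0,0,0,0,0,0.19],[0,0,0,0,0,0.19],[0,0,0,0,0,0.19],[0,0,0,0,0,0.19],[0,0,0,0,0,0.19],[0,0,0,0,0,0.19],[0,0,0,0,0,0.19],[0,0,0,0,0,0.19],[0,0,0,0,0,0.19],[0,0,0,0,0,0.19]]' >/dev/null
python3 -m crank '[[0,0,0,0,0,0.1],[0,0,1,0,0,0],[0,0,0.7,0,0,0],[0,0,0,0,0,0],[0,0,0,0,0,0]]' >/dev/null
python3 -c "from h import *;st()"
```

```text
t 41.6 rack mm [-252.6 -288.3] z 31.2 yaw -89.86 tilt [-0.03  0.04] F [-0.6  0.8 -2.5] w 15.1 gf 69.0 j [ 0.76  0.54 -0.21  2.02  0.19  0.6  -1.05]
```

```bash
python3 -m crank '[[0,0.2,0.1,0,0,0],[0,0,0.1,0,0,0],[0,0,0.08,0,0,0],[0,0,0,0,0,0]]' >/dev/null
python3 -c "from h import *;st()"
python3 -m crank '[[0,0,0,0,0,0],[0,0,0,0,0,0],[0,0,0,0,0,0],[0,0,0,0,0,0],[0,0,0,0,0,0],[0,0,0,0,0,0],[0,0,-1,0,0,0],[0,0,-1,0,0,0],[0,0,-1,0,0,0],[0,0,-1,0,0,0],[0,0,-1,0,0,0],[0,0,-1,0,0,0]]' 1 >/dev/null
python3 -m crank '[[0,0,-1,0,0,-0.19],[0,0,-1,0,0,-0.19],[0,0,0,0,0,-0.19],[0,0,0,0,0,-0.19],[0,0,0,0,0,-0.19],[0,0,0,0,0,-0.19],[0,0,0,0,0,-0.19],[0,0,0,0,0,-0.19],[0,0,0,0,0,-0.19],[0,0,0,0,0,-0.19],[0,0,0,0,0,-0.1],[0,0,0,0,0,0]]' 0 >/dev/null
python3 - <<'E'
from h import *
st(); f=grab('top','top7.png'); hsv=cv2.cvtColor(f['image'],cv2.COLOR_RGB2HSV)
for c in ('green','brass','red','white','black'):
    for cc,s in blobs(f,c)[0]:
        if 150<cc[0]<480 and 160<cc[1]<320: print(c,cc.round(1),s[4],(rack(ray(f,*cc,0.052))*1000).round(1), (rack(ray(f,*cc,0.082))*1000).round(1))
grab('wrist','w7.png')
E
```

```text
t 42.0 rack mm [-252.3 -293.3] z 26.3 yaw -89.91 tilt [ 0.04 -0.05] F [-1.3  0.1  2.8] w 14.9 gf 69.7 j [ 0.76  0.55 -0.21  2.02  0.19  0.59 -1.05]
t 44.5 rack mm [-252.7 -292.7] z 185.6 yaw 0.14 tilt [-0.01  0.02] F [-0.5 -0.8 -0.4] w -0.3 gf 0.0 j [ 1.06  0.36 -0.57  1.9   0.23  0.95  0.49]
green [295.8 183.6] 236 [-20.9 125.2] [-27.9 124.8]
brass [381.8 175.1] 211 [ -20.5 -129.3] [ -27.5 -124.4]
brass [448.4 246.4] 136 [-248.9 -294.5] [-251.1 -286. ]
red [414.9 168.7] 92 [ -10.7 -229.4] [ -17.9 -222.3]
red [340.7 179.5] 231 [-21.8  -7.2] [-28.8  -4.8]
black [407.1 168.6] 452 [  -8.3 -206.6] [ -15.6 -200. ]
black [361.3 177.1] 261 [-20.4 -68.5] [-27.4 -64.8]
black [277.8 180.6] 81 [ -6.8 177.2] [-14.1 175.7]
```

View pics/w7.png

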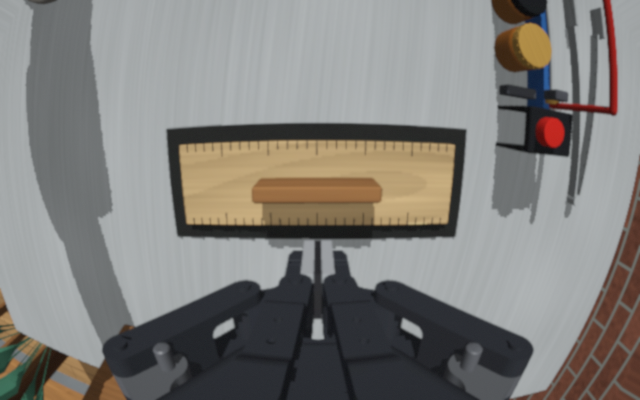

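The wrist view shows the board centred on the mat with its rib at (317,190), and the button free at (551,132). Going to the button.

```bash
python3 -m crank '[[0.3,1,0,0,0,0],[0.3,1,0,0,0,0],[0.3,1,0,0,0,0],[0.3,1,0,0,0,0],[0.3,1,0,0,0,0],[0.3,1,0,0,0,0],[0.3,1,0,0,0,0],[0.3,1,0,0,0,0],[0.3,1,0,0,0,0],[0.3,1,0,0,0,0],[0.3,1,0,0,0,0],[0.1,0.7,0,0,0,0]]' >/dev/null
python3 -m crank '[[0,0,0,0,0,0],[0,0,1,0,0,0],[0,0,1,0,0,0],[0,0,1,0,0,0],[0,0,1,0,0,0],[0,0,0.3,0,0,0],[0,0,0,0,0,0]]' >/dev/null
python3 -c "from h import *;st()"
python3 -c "from h import *;grab('scene','s8.png');i=cv2.imread('pics/s8.png')[150:290,180:380];cv2.imwrite('pics/s8z.png',cv2.resize(i,(800,560)))"
```

```text
t 46.5 rack mm [ -19.9 -224.8] z 98.9 yaw 0.05 tilt [-0.13  0.01] F [ 0.5 -0.7 -0.5] w 0.1 gf 0.0 j [ 0.65  0.68 -0.52  1.61  0.39  0.96  0.1 ]
```

View pics/s8z.png

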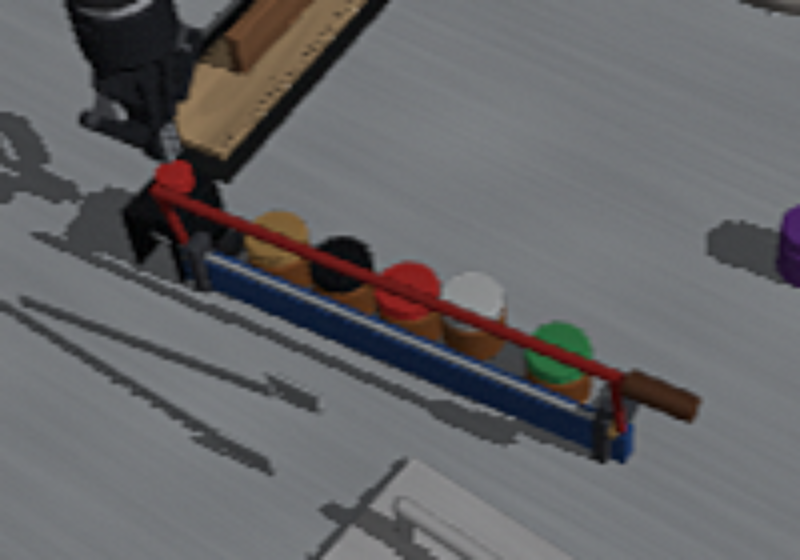

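The white jar has been knocked: it now sits against red at about (475,310), off the rail. I'll measure it before pressing.

Run:
```python
from h import *
f=grab('top','top9.png'); hsv=cv2.cvtColor(f['image'],cv2.COLOR_RGB2HSV)
print(hsv[182,314:322].tolist())
m=cv2.inRange(hsv,(0,0,115),(180,40,255)); m[:165]=0;m[225:]=0;m[:,:285]=0;m[:,355:]=0
n,l,s,c=cv2.connectedComponentsWithStats(m)
for i in range(1,n):
    if s[i,4]>40: print('white',c[i],s[i],(rack(ray(f,*c[i],0.052))*1000).round(1))
for c in ('green','brass','red','black'):
    for cc,s in blobs(f,c)[0]:
        if 285<cc[0]<400 and 160<cc[1]<320: print(c,cc.round(1),s[4],(rack(ray(f,*cc,0.052))*1000).round(1))
cv2.imwrite('pics/t9z.png',cv2.resize(cv2.cvtColor(f['image'][140:230,250:440],cv2.COLOR_RGB2BGR),(760,360),interpolation=cv2.INTER_CUBIC))
```

```text
[[100, 11, 67], [30, 7, 72], [50, 8, 91], [70, 6, 120], [40, 6, 130], [45, 4, 131], [30, 10, 130], [45, 4, 133]]
white [323.99528302 185.02358491] [316 177  17  17 212] [-33.4  43.4]
white [318.58757062 216.48870056] [285 207  63  18 354] [-124.9   68.7]
green [295.8 183.6] 236 [-20.9 125.2]
brass [381.7 175.3] 218 [ -20.8 -129. ]
red [340.8 179.6] 232 [-21.9  -7.4]
black [361.2 177.2] 260 [-20.9 -68.2]
```

View pics/t9z.png

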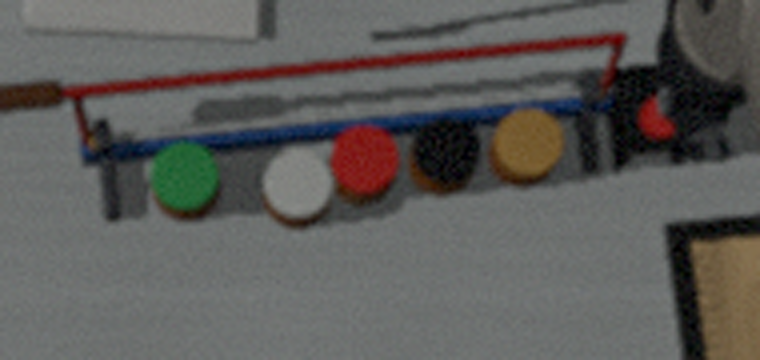

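```bash
python3 -m crank '[[0,0,-1,0,0,0],[0,-1,-0.1,0,0,0],[0,-1,0,0,0,0],[0,-1,0,0,0,0],[0,-1,0,0,0,0],[0,-1,0,0,0,0],[1,0,0,0,0,0],[1,0,0,0,0,0],[1,0,0,0,0,0],[1,0,0,0,0,0],[1,0,0,0,0,0],[1,0,0,0,0,0]]' >/dev/null
python3 -m crank '[[1,0,0,0,0,0],[1,0,0,0,0,0],[1,0,0,0,0,0],[1,0,0,0,0,0],[1,0,0,0,0,0],[1,0,0,0,0,0],[1,0,0,0,0,0],[0.4,0,0,0,0,0],[0,0,1,0,0,0],[0,0,1,0,0,0],[0,0,1,0,0,0],[0,0,1,0,0,0]]' >/dev/null
python3 -m crank '[[0,0,0.5,0,0,0],[0,0,0,0,0,0]]' >/dev/null
python3 -c "from h import *;st()"
python3 -m crank '[[0,0.5,0,0,0,0],[0,0.5,0,0,0,0],[0,0.5,0,0,0,0],[0,0.2,0,0,0,0],[0,0.1,0,0,0,0],[0,0.1,0,0,0,0],[0,0.1,0,0,0,0],[0,0,0,0,0,0]]' >/dev/null
python3 -c "from h import *;st()"
```

```text
t 49.1 rack mm [-119.5   43.1] z 31.1 yaw 0.1 tilt [-0.08 -0.02] F [-0.1 -0.  -0.3] w 0.1 gf 0.0 j [ 0.32  0.56 -0.54  2.07  0.48  0.64 -0.44]
t 50.0 rack mm [-79.1  43.6] z 31.7 yaw 0.12 tilt [-0. -0.] F [0.4 0.  0.5] w 0.3 gf 0.0 j [ 0.31  0.6  -0.54  1.98  0.48  0.68 -0.43]
```

```bash
for i in 1 2 3; do python3 -m crank '[[0,0.1,0,0,0,0],[0,0.1,0,0,0,0],[0,0.1,0,0,0,0],[0,0,0,0,0,0]]' >/dev/null
python3 -c "from h import *;st()"; done
```

```text
t 50.4 rack mm [-74.1  43.6] z 31.6 yaw 0.12 tilt [-0.12 -0.03] F [-4.6  0.6  4.6] w 0.1 gf 2.4 j [ 0.3   0.61 -0.54  1.97  0.47  0.69 -0.42]
t 50.8 rack mm [-69.8  45. ] z 31.4 yaw 0.19 tilt [-0.29  0.  ] F [-9.9  1.5  8.8] w -0.2 gf 4.9 j [ 0.3   0.62 -0.54  1.96  0.47  0.7  -0.42]
t 51.1 rack mm [-63.7  45.9] z 31.4 yaw 0.24 tilt [-0.28  0.06] F [-10.2   3.7   7.2] w -0.1 gf 4.9 j [ 0.3   0.62 -0.54  1.94  0.47  0.71 -0.42]
```

```bash
for i in 1 2; do python3 -m crank '[[0,0.1,0,0,0,0],[0,0,0,0,0,0],[0,0,0,0,0,0]]' >/dev/null
python3 -c "from h import *;st()"; done
python3 - <<'E'
from h import *
f=grab('top'); hsv=cv2.cvtColor(f['image'],cv2.COLOR_RGB2HSV)
for c in ('green','brass','red','black'):
    for cc,s in blobs(f,c)[0]:
        if 285<cc[0]<400 and 160<cc[1]<320: print(c,cc.round(1),s[4],(rack(ray(f,*cc,0.052))*1000).round(1))
E
```

```text
t 51.5 rack mm [-61.4  45.7] z 31.4 yaw 0.22 tilt [-0.24  0.06] F [-8.5  2.9  6.8] w 0.2 gf 4.2 j [ 0.3   0.62 -0.54  1.94  0.47  0.71 -0.42]
t 51.8 rack mm [-61.3  45.6] z 31.1 yaw 0.23 tilt [-0.44 -0.  ] F [-14.3   3.3  10.8] w -0.2 gf 6.9 j [ 0.29  0.63 -0.54  1.93  0.47  0.72 -0.42]
green [295.8 183.5] 240 [-20.7 125.3]
black [308.9 175.5] 66 [-0.5 84.7]
black [323.6 198.9] 99 [-74.6  48.8]
black [387.1 281.8] 862 [-331.3 -105.9]
```

```bash
python3 -m crank '[[0,0.1,0,0,0,0],[0,0,0,0,0,0],[0,0,0,0,0,0]]' >/dev/null
python3 -c "from h import *;st()"
python3 -m crank '[[0,-0.3,0,0,0,0],[0,-0.7,0,0,0,0],[0,-1,0,0,0,0],[0,-1,-1,0,0,0],[0,0,-1,0,0,0],[0,0,-1,0,0,0],[-1,0,-1,0,0,0],[-1,0,-1,0,0,0],[-1,0,0,0,0,0],[-1,0,0,0,0,0],[-1,0,0,0,0,0],[-1,0,0,0,0,0]]' >/dev/null
python3 -m crank '[[-1,0,0,0,0,0],[-1,0,0,0,0,0],[-1,0,0,0,0,0],[-1,0,0,0,0,0],[-1,0,0,0,0,0],[-1,0,0,0,0,0],[-1,0,0,0,0,0],[-0.6,0,0,0,0,0],[0,0,0,0,0,0]]' >/dev/null
cat >> h.py <<'E'
def jars():
    f=grab('top'); hsv=cv2.cvtColor(f['image'],cv2.COLOR_RGB2HSV)
    m=cv2.inRange(hsv,(0,0,115),(180,40,255)); m[:165]=0;m[200:]=0;m[:,:285]=0;m[:,355:]=0
    n,l,s,c=cv2.connectedComponentsWithStats(m)
    for i in range(1,n):
        if s[i,4]>60: print('white',s[i,4],(rack(ray(f,*c[i],0.052))*1000).round(1))
    for c in ('green','brass','red','black'):
        for cc,s in blobs(f,c,30)[0]:
            if 285<cc[0]<400 and 165<cc[1]<320: print(c,cc.round(1),s[4],(rack(ray(f,*cc,0.052))*1000).round(1))
    return f
E
python3 -c "from h import *;st();jars()"
```

```text
t 52.1 rack mm [-61.2  45.6] z 31.0 yaw 0.23 tilt [-0.65 -0.07] F [-19.7   2.7  16.8] w -0.2 gf 9.9 j [ 0.29  0.63 -0.54  1.93  0.47  0.72 -0.42]
t 54.2 rack mm [-114.7 -230.7] z 131.6 yaw -0.06 tilt [ 0.04 -0.05] F [-0.3 -0.1 -0.7] w 0.1 gf 0.0 j [ 0.79  0.53 -0.56  1.79  0.34  0.92  0.18]
white 195 [-20.4  45.1]
green [295.9 183.6] 241 [-21.  125.2]
brass [381.8 175.2] 214 [ -20.6 -129.3]
red [340.7 179.3] 233 [-21.1  -7.4]
black [361.1 177.2] 263 [-20.8 -67.9]
```

All five are flush again. Now the button.

```bash
python3 -m crank '[[0.25,1,0,0,0,0],[0,1,0,0,0,0],[0,1,0,0,0,0],[0,1,0,0,0,0],[0,0.8,0,0,0,0],[0,0,1,0,0,0],[0,0,1,0,0,0],[0,0,0,0,0,0]]' >/dev/null
python3 -c "from h import *;st()"
python3 -m crank '[[0,0,0.3,0,0,0],[0,0,0.2,0,0,0],[0,0,0.2,0,0,0],[0,0,0.2,0,0,0],[0,0,0.1,0,0,0],[0,0,0,0,0,0]]' >/dev/null
python3 -c "from h import *;st()"
```

```text
t 55.0 rack mm [ -20.1 -220.7] z 88.9 yaw 0.25 tilt [-0.27  0.13] F [-1.6  0.1  0.6] w -0.4 gf 0.0 j [ 0.65  0.69 -0.52  1.62  0.4   0.95  0.1 ]
t 55.6 rack mm [ -17.9 -223. ] z 72.1 yaw 0.13 tilt [0.07 0.01] F [-0.2  1.4  3.6] w 0.0 gf 1.8 j [ 0.64  0.71 -0.51  1.62  0.41  0.91  0.09]
```

```bash
python3 -m crank '[[0,0,0.1,0,0,0],[0,0,0,0,0,0],[0,0,0,0,0,0]]' >/dev/null
python3 -c "from h import *;st()"
python3 -m crank '[[0,0,0,0,0,0],[0,0,0,0,0,0],[0,0,0,0,0,0],[0,0,0,0,0,0],[0,0,0,0,0,0],[0,0,0,0,0,0],[0,0,0,0,0,0],[0,0,0,0,0,0]]' >/dev/null
python3 - <<'E'
from h import *
st(); f=grab('scene','s10.png'); i=cv2.imread('pics/s10.png')[150:290,180:380];cv2.imwrite('pics/s10z.png',cv2.resize(i,(800,560)))
E
```

```text
t 56.0 rack mm [ -17.9 -223.1] z 70.2 yaw 0.13 tilt [0.07 0.01] F [0.8 2.4 5. ] w 0.2 gf 2.5 j [ 0.64  0.72 -0.51  1.62  0.41  0.91  0.08]
t 56.8 rack mm [ -18. -223.] z 70.2 yaw 0.13 tilt [0.07 0.01] F [1.2 1.7 5.7] w 0.1 gf 2.6 j [ 0.64  0.72 -0.51  1.62  0.41  0.91  0.09]
```

View pics/s10z.png

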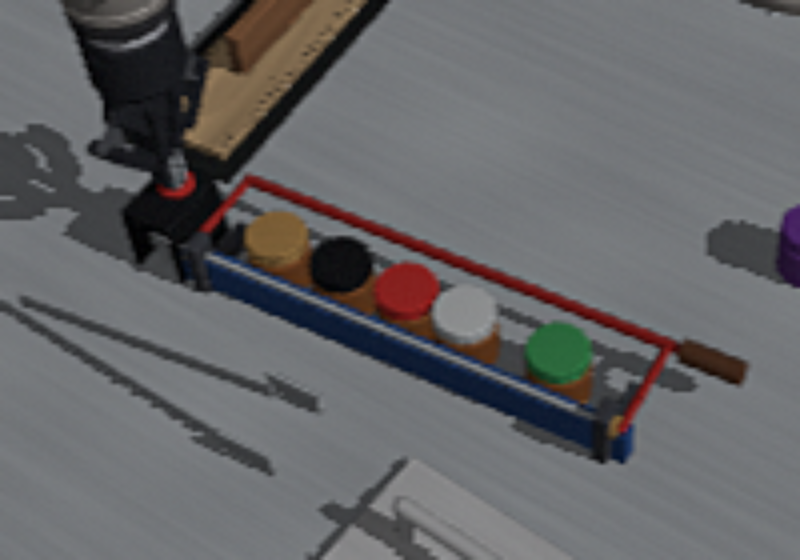

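The bar is fully down and level in front of the row, with the handle at (712,360) in the crop. Now I'll retract, locate the handle and approach it.

```bash
python3 -m crank '[[0,0,-1,0,0,0],[0,0,-1,0,0,0],[0,0,-1,0,0,0],[0,0,-1,0,0,0],[1,-0.5,0,0,0,0],[1,-0.5,0,0,0,0],[1,-0.5,0,0,0,0],[1,-0.5,0,0,0,0],[1,-0.5,0,0,0,0],[1,0,0,0,0,0],[1,0,0,0,0,0],[1,0,0,0,0,0]]' 0.5 30 >/dev/null
python3 -m crank '[[1,0,0,0,0,0],[1,0,0,0,0,0],[1,0,0,0,0,0],[1,0,0,0,0,0],[1,0,0,0,0,0],[1,0,0,0,0,0],[1,0,0,0,0,0],[1,0,0,0,0,0],[1,0,0,0,0,0],[1,0,0,0,0,0],[0,0,0,0,0,0]]' >/dev/null
python3 - <<'E'
from h import *
st(); f=jars(); hsv=cv2.cvtColor(f['image'],cv2.COLOR_RGB2HSV)
m=cv2.inRange(hsv,(4,90,20),(18,255,90)); n,l,s,c=cv2.connectedComponentsWithStats(m[170:225,235:290])
for i in range(1,n):
    if s[i,4]>30: print('handle',s[i],c[i]+[235,170],(rack(ray(f,*(c[i]+[235,170]),.046))*1000).round(1))
cv2.imwrite('pics/t11z.png',cv2.resize(cv2.cvtColor(f['image'][140:240,230:440],cv2.COLOR_RGB2BGR),(798,380),interpolation=cv2.INTER_CUBIC))
E
```

```text
t 59.1 rack mm [-69.9 139.1] z 149.4 yaw 0.35 tilt [-0.04  0.05] F [-0.5 -0.7 -0.5] w 42.6 gf 0.0 j [ 0.23  0.45 -0.65  1.89  0.34  0.91 -0.48]
brass [382.4 170.3] 63 [  -6.2 -132.9]
red [340.8 179. ] 216 [-20.1  -7.6]
red [355.  194.7] 43 [-71.4 -44. ]
black [396.4 173.1] 85 [ -18.8 -173.3]
black [361.5 177. ] 265 [-20.2 -69.2]
black [378.  303.5] 55 [-388.6  -72.7]
handle [19 31 18  7 77] [262.20779221 203.88311688] [-70.3 228.8]
```

View pics/t11z.png

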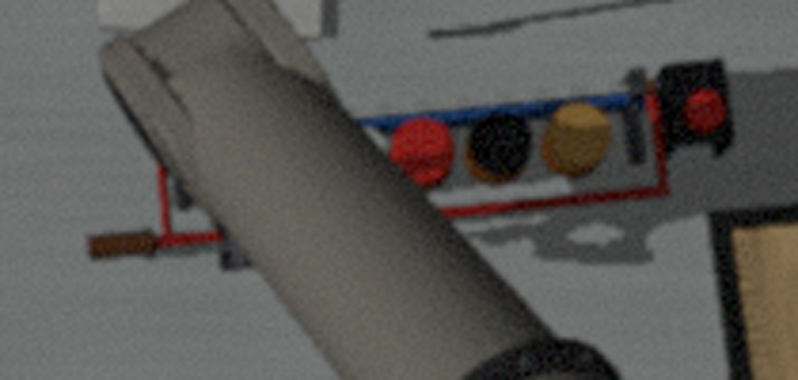

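The handle is at (−70, 229) in my rack frame, as expected given the 5 mm offset. Approach and pinch.

```bash
python3 -m crank '[[1,0,0,0,0,0.008],[1,0,0,0,0,0],[1,0,0,0,0,0],[1,0,0,0,0,0],[0.6,0,0,0,0,0],[0,0,0,0,0,0],[0,0,1,0,0,0],[0,0,1,0,0,0],[0,0,1,0,0,0],[0,0,1,0,0,0]]' >/dev/null
python3 -m crank '[[0,0,1,0,0,0],[0,0,1,0,0,0],[0,0,0.4,0,0,0],[0,0,0,0,0,0],[0,0,0,0,0,0]]' >/dev/null
python3 -c "from h import *;st()"
python3 -m crank '[[0,0,0,0,0,0],[0,0,0,0,0,0],[0,0,0,0,0,0],[0,0,0,0,0,0],[0,0,0,0,0,0],[0,0,0,0,0,0]]' 0 30 >/dev/null
python3 -c "from h import *;st()"
```

```text
t 60.6 rack mm [-68.5 228.1] z 22.3 yaw -0.29 tilt [ 0.04 -0.01] F [ 0.5 -0.7  0.1] w 42.3 gf 0.0 j [-0.02  0.65 -0.55  1.93  0.51  0.71 -0.78]
t 61.2 rack mm [-71.1 228.6] z 22.6 yaw -0.2 tilt [-0.16 -0.11] F [-7.9 -2.2 10.2] w 18.9 gf 29.0 j [-0.02  0.65 -0.56  1.93  0.51  0.71 -0.78]
```

```bash
python3 -m crank '[[0,0.03,-0.37,0,0,0],[0,0.03,-0.37,0,0,0],[0,0.1,-0.36,0,0,0],[0,0.1,-0.36,0,0,0],[0,0.16,-0.33,0,0,0],[0,0.16,-0.33,0,0,0],[0,0.21,-0.3,0,0,0],[0,0.21,-0.3,0,0,0],[0,0.26,-0.26,0,0,0],[0,0.26,-0.26,0,0,0]]' >/dev/null
python3 -c "from h import *;st()"
python3 -m crank '[[0,0.3,-0.21,0,0,0],[0,0.3,-0.21,0,0,0],[0,0.34,-0.16,0,0,0],[0,0.34,-0.16,0,0,0],[0,0.36,-0.1,0,0,0],[0,0.36,-0.1,0,0,0],[0,0.37,-0.03,0,0,0],[0,0.37,-0.03,0,0,0]]' >/dev/null
python3 -c "from h import *;st()"
```

```text
t 62.2 rack mm [-49.4 228.7] z 85.4 yaw -0.09 tilt [-1.12 -0.42] F [-31.3  -4.8  20.3] w 19.0 gf 30.0 j [ 0.03  0.59 -0.61  1.84  0.43  0.86 -0.69]
t 63.0 rack mm [ 16.2 229.2] z 108.8 yaw -0.21 tilt [0.03 0.04] F [-4.4 -0.8  4.8] w 18.3 gf 31.9 j [ 0.02  0.64 -0.6   1.68  0.43  0.95 -0.64]
```

```bash
python3 -m crank '[[0,0.3,0.02,0,0,0],[0,0.3,0.04,0,0,0],[0,0,0,0,0,0]]' >/dev/null
python3 -c "from h import *;st()"
python3 -m crank '[[0,0,0,0,0,0],[0,0,0,0,0,0],[0,0,0,0,0,0],[0,0,0,0,0,0],[0,0,0,0,0,0]]' 0.6 >/dev/null
python3 -m crank '[[0,0,-0.5,0,0,0],[0,0,-1,0,0,0],[0,0,-1,0,0,0],[0,0,-1,0,0,0],[0,0,-1,0,0,0],[0,-1,0,0,0,0],[0,-1,0,0,0,0],[0,-1,0,0,0,0],[0,-1,0,0,0,0],[0,-1,0,0,0,0],[0,-1,0,0,0,0],[0,-1,0,0,0,0]]' >/dev/null
python3 -m crank '[[0,-1,0,0,0,0],[0,-1,0,0,0,0],[0,-1,0,0,0,0],[1,-1,0,0,0,0],[1,0,0,0,0,0],[1,0,0,0,0,0],[1,0,0,0,0,0],[0,0,0,0,0,0],[0,0,0,0,0,0]]' >/dev/null
python3 - <<'E'
from h import *
st(); f=jars(); cv2.imwrite('pics/t12z.png',cv2.resize(cv2.cvtColor(f['image'][130:320,160:490],cv2.COLOR_RGB2BGR),(792,456),interpolation=cv2.INTER_CUBIC))
hsv=cv2.cvtColor(f['image'],cv2.COLOR_RGB2HSV)
m=cv2.inRange(hsv,(10,60,50),(25,200,255)); m[:, :405]=0; m[:,485:]=0; m[:180]=0; m[310:]=0
cn=max(cv2.findContours(m,cv2.RETR_EXTERNAL,cv2.CHAIN_APPROX_NONE)[0],key=cv2.contourArea)
b=cv2.minAreaRect(np.array([ray(f,*p[0],.013)[:2] for p in cn],np.float32)); print('board',b,rack(b[0])*1000)
m=cv2.inRange(hsv,(4,90,20),(18,255,90)); n,l,s,c=cv2.connectedComponentsWithStats(m[150:225,235:290])
for i in range(1,n):
    if s[i,4]>30: print('handle',s[i],c[i]+[235,150])
E
```

```text
t 63.4 rack mm [ 28.7 229.2] z 106.4 yaw -0.22 tilt [0.04 0.07] F [-3.7  0.9  6.2] w 18.7 gf 33.2 j [ 0.02  0.66 -0.59  1.65  0.43  0.96 -0.63]
t 66.0 rack mm [-191.5  309.2] z 195.7 yaw -0.18 tilt [ 0.03 -0.01] F [ 1.1 -0.8  0.3] w 51.1 gf 0.0 j [-0.01  0.29 -0.78  2.01  0.25  0.94 -0.82]
white 201 [-20.1  45.2]
green [296.  183.5] 240 [-20.8 124.8]
brass [381.8 175.2] 215 [ -20.6 -129.3]
red [340.8 179.4] 235 [-21.4  -7.5]
black [361.3 177.1] 256 [-20.5 -68.5]
board ((0.4087836742401123, -0.353259801864624), (0.30438050627708435, 0.09608066082000732), 5.900676727294922) [-251.20060324 -293.87885046]
handle [12 11 19  6 88] [255.71590909 163.60227273]
```

View pics/t12z.png

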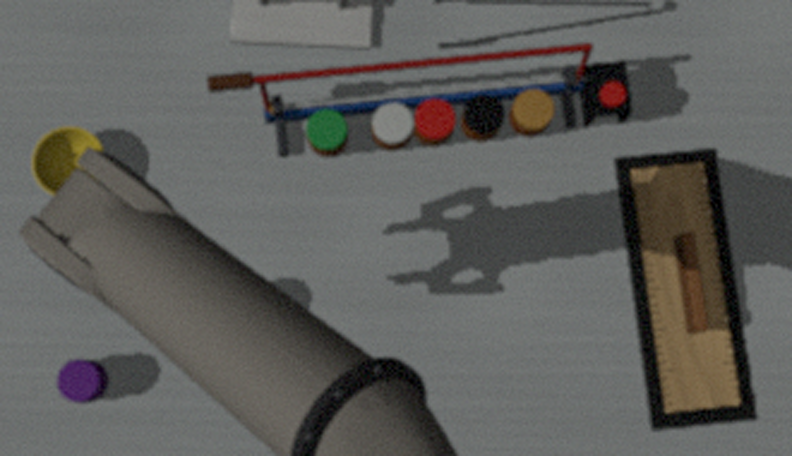

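The bar is parked, with the handle at (255.7,163.6) as at the start. The jars are all in line, and the board is centred on the mat. Handing in.

```bash
python3 -c "from bench import r;print(r.hand_in())"
```

```text
the job is handed in; nothing more can be done
None
```

I handed the job in at about 66 s. In the last pictures all five jars were flush against the rail, the bar was parked, the button was up, and the straightedge was centred on its mat. The white jar was knocked off the rail mid-run, so I pushed it back with closed fingers before pressing the button. `hand_in()` gave no verdict.

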